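# Lock the pump's hold-down strap for sea

## Task

Secure the bench pump for sea: slide the slotted strap along its rail so that its open slot goes round the headed stud on the pump's foot, find by feel, trying the locking pin that stands in the strap's collar, where it can be pressed into the hidden socket hole in the rail, and press it fully home until its head sits on the collar. Leave the jar, beaker and mug standing where they are.

Things in the scene. Friction and masses are not known exactly. Their poses are not given: they have to be found in the camera images.
- base: Fixed bench rail with the pump. Origin on the bench; +y along the rail towards the pump, x across, z up. Aluminium rail 76 mm wide, y -130 to +60 mm; the strap slides on its floor, 50 mm above the bench, between side lips 62 mm high with 0.75 mm play each side. Then a grey foot plate 90 mm wide, 49 mm high, y +60 to +170 mm.
- rail_floor (a point): Point on the rail's floor straight above the base's origin (x = y = 0), 50 mm above the bench. Near it, on the centre line x = 0, the floor has one 17 mm socket hole with a chamfered mouth, filled level by a stiff rubber bush. Its place differs each time, y from -12 to +12 mm of the base; it is not measured and the strap covers it: find it by touch.
- stud (a point): Middle of the upright stud on the foot plate, x = 0, y = +100 mm of the base, 58 mm above the bench. Stud 11 mm thick, round head 26 mm across from 65 to 76 mm above the bench; the strap passes under the head. If the strap goes past the socket hole, its slot end stops against the stud when the strap's origin is at y = +24 mm of the base.
- pump (a point): Centre of the top of the white pump cabinet, a fixed box 170 mm (x) by 140 mm (y), 135 mm high, at x -65 to +105, y +175 to +315 mm of the base; the round pump head on it reaches about 170 mm above the bench (this point: 160 mm).
- strap: Loose flat steel strap in the rail, 202 x 56 x 8 mm, 0.35 to 0.65 kg, y -80 to +122 mm. Origin on its underside on the collar's axis; axes as the base's. Open slot 17 mm wide from y = +70 (closed end) to +122 (mouth). It slides freely: 2 to 6 N. At the start its origin is at y -85 to -45 mm of the base, the mouth short of the stud.
- tail (a point): Centre of the outer (-y) face of the strap's upright tail tab, 80 mm behind the strap's origin, 25 mm above its underside. Tab 44 mm wide, 10 mm thick (y -80 to -70), top 40 mm above the underside (90 mm above the bench). Push this face, or pinch the tab, to slide the strap.
- slot_end (a point): Closed end of the strap's slot, at y = +70 mm of the strap, halfway through its thickness.
- collar (a point): Centre of the top of the strap's square collar (38 x 38 mm about the strap's origin, top 30 mm above its underside), with a 15.5 mm hole right through in which the pin stands.
- pin: Loose dark steel pin upright in the collar, 0.15 kg. Origin: centre of its chamfered foot, z along it. Oiled shank 14 mm thick, 66 mm long. At the start the foot stands on the rail's floor and it goes along with the strap. It does not drop or catch over the hole by itself; try it by pressing the head. Within about 3 mm of the hole's axis it goes down and centres itself, shifting the strap.
- head (a point): Centre of the flat top of the pin's head, 86 mm above its foot; head 34 mm across, 20 mm tall. Height above the bench: 136 mm at the start, 100 when home. Over the hole 6 to 12 N downwards drives it all 36 mm down and it stays where left; off the hole it stands hard against the floor. A sideways push on the head moves pin and strap together after 3 to 6 mm of lean.
- under_head (a point): Underside of the pin's head on its axis, 66 mm above the foot. Home: it meets the collar's top, 80 mm above the bench, foot 14 mm above the bench.
- bottle: Bystander: glass jar with a blue cap, 72 mm across, 110 mm tall. Origin: centre of its underside.
- beaker: Bystander: clear plastic beaker, 68 mm across, 80 mm tall. Origin: centre of its underside.
- mug: Bystander: white mug, 80 mm across, 90 mm tall. Origin: centre of its underside.
Things that resemble listed ones, but are neither listed nor needed, are in the scene too. Of the things like the strap, leave any that is blue, green or red; of the rest the smaller one is meant.

How it is judged:
On the way:
1. the strap's slot is round the stud: its mouth past the stud's centre, the strap flat in the rail (y of strap in the frame of base above -0.02 m and z of strap in the frame of base below 0.054 m).
At the end, for the whole second after the job is handed in: Pin through collar and hole, its foot under 17.5 mm above the bench (home is 14), tilt under 0.1 rad, within 5 mm of the collar's axis; strap flat in the rail (underside below 54 mm, within 0.06 rad), slot round the stud (origin past y = -20 mm of the base); both at rest (all of step 1 and z of pin in the frame of base below 0.0175 m and angle between pin's own z axis and vertical below 0.1 rad and horizontal distance between pin and collar below 0.005 m and angle between the y axis of strap and the y axis of base, either way round below 0.06 rad and linear speed of each of strap, pin below 0.02 m/s); the robot touches nothing.
It fails at once if the jar, the beaker or the mug is shifted more than 30 mm or tipped (distance of any of bottle, beaker, mug from where it was at the start of the episode above 0.03 m or angle between any of bottle, beaker, mug's own z axis and vertical above 0.4 rad).
It also fails if it takes over 72 s, if anything falls off the work surface, if the arm or the gripper's body presses on something with over 40 N, if the wrist force passes 120 N, or if a joint passes its speed limit or range.

## Robot

A 6-joint arm with a two-finger parallel gripper is mounted at the origin on the work surface. World frame = base frame: x ahead of the robot, y to its left, z up, the work surface at z = 0. Lengths are in m, angles in rad, forces in N, time in s.
With the tool pointing down it reaches from about 0.225 to 0.875 m from the base axis. Payload 3.4 kg.
Tool frame: the origin (TCP) lies on the centre line of the jaws, within the pads' length; the fingertips stand 17 mm ahead of it and the grasp point (between the pads) lies 2 mm behind it; z points along the fingers, y is the line along which they close (so a half turn about z gives the same grasp; the last joint's range is limited). The gripper opens to 85 mm and grips with 20 to 120 N. Pads are 22 mm wide; open, the fingers measure 114 mm over their backs; the gripper's body (76 mm by 85 mm) begins 54 mm behind the grasp point. The pads swing forward as they close: fully open they stand 13 mm farther back than shut.
Start: joints at [1.06, 0.276, 1.505, -0, 1.361, -0.121], TCP at [0.219, 0.532, 0.218] pointing down, gripper open.
Joint ranges: [-2.89, 2.89], [-0.75, 2.08], [0.22, 2.7], [-1.18, 4.32], [0.11, 2.71], [-2.7, 2.7]. Speed limits (rad/s): [2.57, 2.57, 3.14, 3.14, 3.14, 3.14].

## Interface

Orientations are given as a unit quaternion [w, x, y, z].
In Python, from rig import manip gives the robot as it stands.
- The arm moves only by the tool move_arm, never from a script. Its argument "steps" is one flat list of numbers, 7 for each row, row after row: the turn, a rotation vector about the world's x, y, z normalised to -1 to 1, where 1 is 360 degrees, then the shift along the world's x, y, z normalised to -1 to 1, where 1 is 1 m, then the opening, from -1 (shut) to 1 (fully open). A call has exactly 10 rows; each row is the pose to reach, as a shift and turn from the pose commanded when the call began, turning the shorter way round; what a row does not reach only later rows make up. A row lasts 1/10 s, in which the tool goes at most 50 mm and 8.59 degrees, less where a joint would pass 70% of its speed; a pose out of reach is approached as far as the arm can. A call with a number of a shift or a turn outside -1 to 1 is refused whole. A call with a gripper value outside its range is refused whole. The fingers move at their own pace and stop on an object; "squeeze" is the grip in N (left out, the last holds). Time passes only in rows, so rows that repeat a pose let the fingers close, or fill a call up. It gives the time, the measured TCP pose, the force, the opening and the grip force at its end, in the units of the state.
- manip.get_state(): the state, without advancing time (a new reading comes with each control period).
- manip.get_image(name): name is "scene" or "top" or "wrist"; returns a dict with "pixels" (384x512x3 uint8, blue, green, red), "fx", "fy", "cx", "cy" (pixels), "R" (3x3) and "t" (3): a world point X has camera coordinates R X + t. Camera axes: x right, y down, z forward; pixel columns grow to the right and rows downward; lengths in m; the calibration is good to about 2 mm. A picture is of the moment at which its call begins. There is no depth.
- manip.sign_off(): hands the job in; it is judged then, once.
The state is a dict: "clock": time; "qpos": joint angles; "qd": joint speeds; "effort": joint torques, N m; "position": TCP position; "ee_rot": TCP orientation; "contact_force": force on the tool from outside, world axes, zero at the start; "moment": the same for the moment, N m; "width": finger opening in m; "gripper_force": force on a finger pad.
Only numpy, scipy, OpenCV 4.12 (cv2) and the standard library are available. Lean on these libraries where they do the work, as an engineer would, in place of code of your own. Each camera call takes 0.05 s, during which the arm holds its last target. There are 200 camera calls.

## Working session

There is one attempt and no reset: what is moved stays moved. The work goes in short steps, Python scripts to look and compute and a tool call to move; the robot and the scene stay as the last step left them, time stands still between calls to the robot, and variables do not carry over. Pictures are saved under pics/ and viewed, at most 10 in all, crops included, and the job is handed in when it is done.

Besides the shell and the picture viewer there is one more tool, called after "Call:" by a JSON object that holds its "op" and its "data", one argument or row to a line. move_arm: Moves the arm, as the interface text tells. Scaled input: -1 to 1 covers 1 m each way for a shift and 360 degrees each way for a turn. Its arguments: {"type":"object","properties":{"steps":{"type":"array"},"squeeze":{"type":"number"}},"required":["steps"]}

```bash
mkdir -p pics; cat > h.py <<'E'
import numpy as np, cv2
from rig import manip
def ray(im,u,v,z):
    R=np.array(im["R"]);t=np.array(im["t"]);c=-R.T@t
    d=R.T@np.array([(u-im["cx"])/im["fx"],(v-im["cy"])/im["fy"],1]);return c+d*(z-c[2])/d[2]
def proj(im,X):
    p=np.array(im["R"])@np.array(X)+np.array(im["t"]);return im["fx"]*p[0]/p[2]+im["cx"],im["fy"]*p[1]/p[2]+im["cy"]
E
python3 - <<'E'
from h import *
ims={n:manip.get_image(n) for n in("top","scene")}
import pickle;pickle.dump(ims,open("i0.pkl","wb"))
for n in ims: cv2.imwrite(f"pics/{n}0.png",cv2.resize(np.array(ims[n]["pixels"]),(800,600),interpolation=cv2.INTER_CUBIC)); print(n,ims[n]["R"],ims[n]["t"],ims[n]["fx"])
s=manip.get_state();print(s)
E
```

```text
top [[ 0.00292898 -0.99985208  0.01694827]
 [-0.99827314 -0.00391788 -0.05861213]
 [ 0.05866986 -0.01674733 -0.99813695]] [0.03120077 0.52904447 1.8025153 ] 476.38930352304214
scene [[-0.63629591  0.77143149 -0.00457925]
 [ 0.60131395  0.4922427  -0.62937958]
 [-0.48326912 -0.40322523 -0.77708453]] [ 0.28053884 -0.25948622  1.56694886] 382.2311869828131
{'clock': 0.1, 'qpos': array([ 1.05998795e+00,  2.76519029e-01,  1.50604202e+00,  3.65731320e-06,
        1.36070220e+00, -1.20995805e-01]), 'qd': array([-0.00174793, -0.00169209, -0.00530595,  0.0005417 ,  0.00266381,
       -0.00159666]), 'effort': array([ 1.31816385e-03, -4.17697942e+01, -2.46403956e+01,  2.23049988e-04,
        5.78294392e-03, -8.12936662e-06]), 'position': array([0.21825817, 0.53141343, 0.21751935]), 'ee_rot': array([-2.61203971e-04,  1.93674902e-01,  9.81065408e-01, -7.93405697e-04]), 'contact_force': array([ 0.02004322,  0.10590326, -1.06697223]), 'moment': array([ 0.01646559,  0.01137244, -0.00222148]), 'gripper_force': 0.0, 'width': 0.08558479779827012}
```

View pics/top0.png

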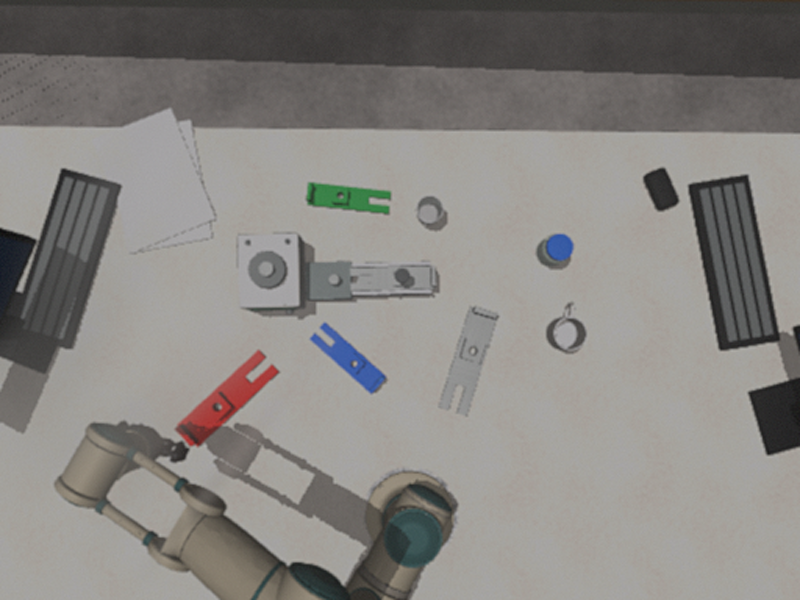

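View pics/scene0.png

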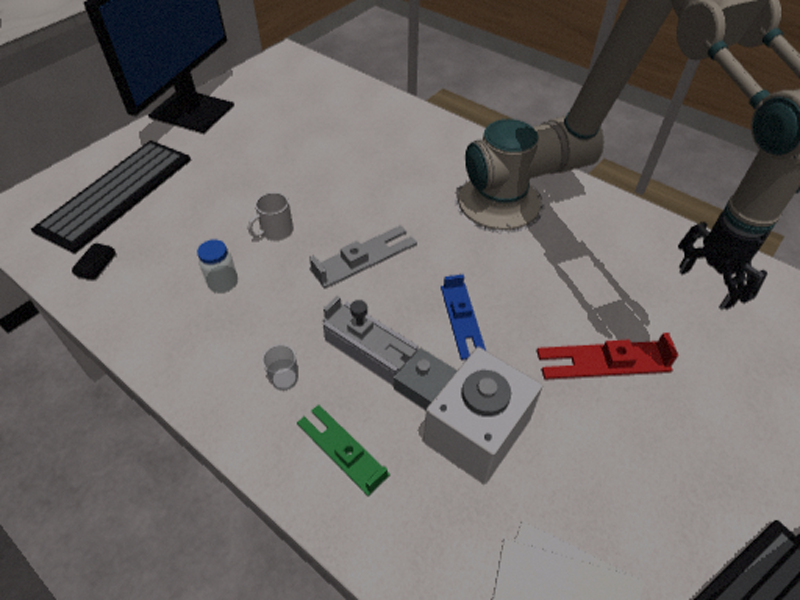

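The top view shows the rail from (305,281) to (435,278), the stud at (335,281), the pin head at (404,277) and the pump at (268,270). The scene view shows the same strap in the rail with the pin at (358,308). I'll crop closer for accurate points.

```bash
python3 - <<'E'
from h import *
import pickle;ims=pickle.load(open("i0.pkl","rb"))
t=np.array(ims["top"]["pixels"])[140:215,145:290]; a=cv2.resize(t,None,fx=5.5,fy=5.5,interpolation=cv2.INTER_CUBIC)[:290]
a=cv2.resize(t,(797,412),interpolation=cv2.INTER_CUBIC)
cv2.imwrite("pics/c_top.png",cv2.convertScaleAbs(a,alpha=1.4))
s=np.array(ims["scene"]["pixels"])[180:280,195:325];cv2.imwrite("pics/c_scene.png",cv2.convertScaleAbs(cv2.resize(s,(780,600),interpolation=cv2.INTER_CUBIC),alpha=1.4))
for n,u,v,z in [("stud",335,281,.076),("pin",404,277,.136),("pump",268,270,.16),("railend",435,278,.062),("bottle",558,248,.11),("beaker",430,207,.08),("mug",568,330,.09)]:
  print(n,ray(ims["top"],u/1.5625,v/1.5625,z))
E
```

```text
stud [0.56256393 0.18011509 0.076     ]
pin [0.56760061 0.01883338 0.136     ]
pump [0.57997274 0.3249715  0.16      ]
railend [ 0.5718812  -0.05707258  0.062     ]
bottle [ 0.63926052 -0.3409454   0.11      ]
beaker [ 0.73937383 -0.04397872  0.08      ]
mug [ 0.4485637  -0.36728707  0.09      ]
```

View pics/c_top.png

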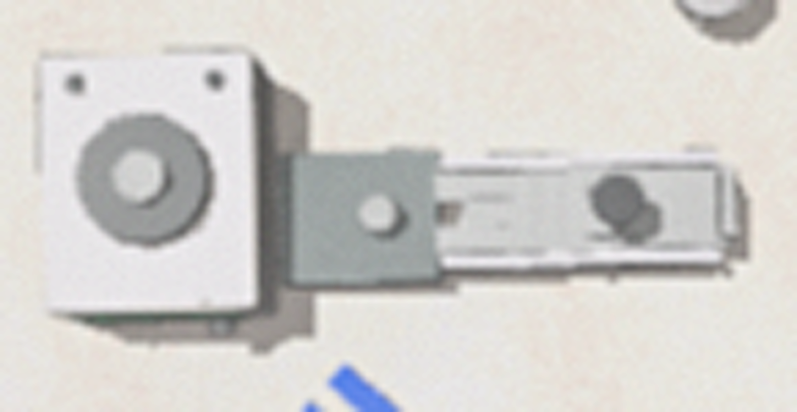

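View pics/c_scene.png

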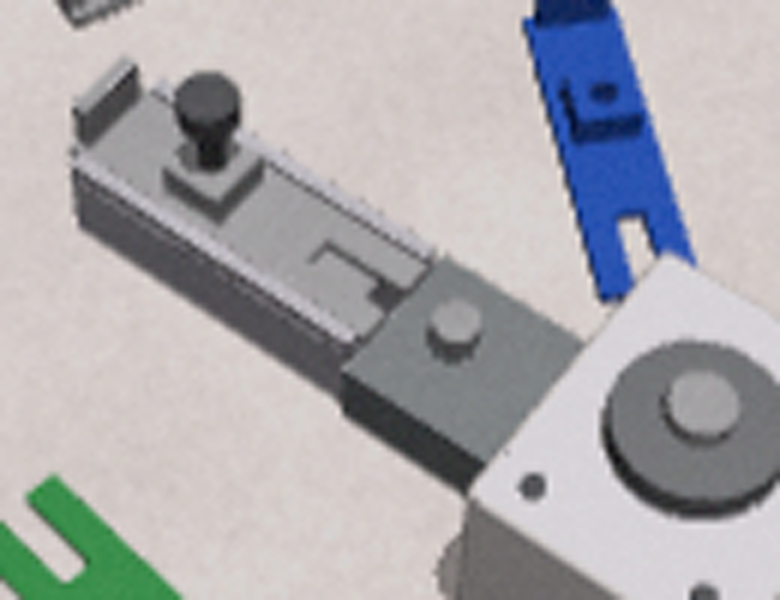

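The crop shows the stud head at (381,213), pin head at (617,199), tail tab at about (730,203), and the foot plate edges at columns 292/440 and rows 152/284. The rail is almost along world y.

```bash
python3 - <<'E'
from h import *
import pickle;ims=pickle.load(open("i0.pkl","rb"));im=ims["top"];sc=ims["scene"]
f=lambda x,y,z:ray(im,(x+.5)/5.497-.5+145,(y+.5)/5.497-.5+140,z)
g=lambda x,y,z:ray(sc,(x+.5)/6-.5+195,(y+.5)/6-.5+180,z)
for n,p in dict(stud=(381,213,.076),pin=(617,199,.136),c1=(290,153,.049),c2=(290,285,.049),c3=(440,151,.049),c4=(440,283,.049),tailtop1=(726,170,.09),tailtop2=(728,233,.09),railA=(720,158,.062),railB=(722,266,.062),pumphead=(141,178,.17)).items(): print(n,f(*p).round(4))
for n,p in dict(stud=(455,318,.076),pin=(208,93,.136),tl1=(76,104,.09),tl2=(126,60,.09)).items(): print("S",n,g(*p).round(4))
# stud segmentation top
a=np.array(im["pixels"]);hsv=cv2.cvtColor(a,cv2.COLOR_BGR2GRAY)
m=(hsv<75).astype(np.uint8);n,l,st,c=cv2.connectedComponentsWithStats(m[165:195,240:275]);print(st,c)
print(hsv[170:190,248:268])
E
```

```text
stud [0.5681 0.182  0.076 ]
pin [0.5729 0.025  0.136 ]
c1 [0.6111 0.2461 0.049 ]
c2 [0.521  0.2452 0.049 ]
c3 [0.613  0.1439 0.049 ]
c4 [0.5227 0.1434 0.049 ]
tailtop1 [ 0.5967 -0.0488  0.09  ]
tailtop2 [ 0.5546 -0.0501  0.09  ]
railA [ 0.6077 -0.0465  0.062 ]
railB [ 0.5343 -0.0479  0.062 ]
pumphead [0.5819 0.3279 0.17  ]
S stud [0.5658 0.182  0.076 ]
S pin [0.5699 0.0225 0.136 ]
S tl1 [ 0.5943 -0.0533  0.09  ]
S tl2 [ 0.5548 -0.0534  0.09  ]
[[   0    0   35   30 1047]
 [  18   23    3    1    3]] [[16.99426934 14.4756447 ]
 [19.         23.        ]]
[[146 144 142 143 143 142 143 140 130 126 127 125 124 122 120 111 110 113
  118 120]
 [143 149 147 148 147 150 142 130 127 124 129 134 143 148 147 146 146 147
  145 145]
 [148 149 150 147 149 143 118  99  89  85  88 101 120 142 152 151 149 148
  149 147]
 [148 150 149 144 138 118  96  85  83  83  83  84  92 125 145 149 149 149
  149 147]
 [149 148 147 138 115  94  83  86  87  85  84  82  83 103 137 148 148 149
  146 147]
 [148 152 150 137 108  83  84  86  86  86  83  84  82  84 124 149 149 146
  146 145]
 [149 149 148 144 116  87  84 
[... 460 characters left out ...]
  93 124
  145 146]
 [147 147 147 140 134 125 127 124 107  85  85  86  85  88  92  94 109 138
  149 147]
 [147 149 147 139 129 119 112 116 115 115 100  82  84  86 105 121 135 148
  147 147]
 [146 147 148 147 149 149 148 148 141 138 124 107 105 105 121 134 132 129
  125 127]
 [148 143 141 143 146 155 158 158 150 148 146 146 147 144 141 140 136 133
  133 133]
 [159 151 149 152 156 164 169 170 168 166 168 171 170 170 169 169 170 166
  167 167]
 [160 155 146 143 144 142 142 145 143 141 136 134 138 139 135 135 138 137
  136 136]
 [124 111  92  92  89  88  88  90  90  80  72  70  71  77  77  77  78  77
   80  75]
 [ 85  86  84  88  89  91  90  90  86  89  91  92  94  96  96 100  97  97
   97  96]]
```

Call:
{"op": "move_arm", "data": {
  "steps": [0,0,0.065,0.353,-0.508,0.01,1,0,0,0.065,0.353,-0.508,0.01,1,0,0,0.065,0.353,-0.508,0.01,1,0,0,0.065,0.353,-0.508,0.01,1,0,0,0.065,0.353,-0.508,0.01,1,0,0,0.065,0.353,-0.508,0.01,1,0,0,0.065,0.353,-0.508,0.01,1,0,0,0.065,0.353,-0.508,0.01,1,0,0,0.065,0.353,-0.508,0.01,1,0,0,0.065,0.353,-0.508,0.01,1],
  "squeeze": 30
}}

```text
clock: 1.1
position: [0.5005, 0.1251, 0.2261]
ee_rot: [-0.0, -0.009, 1.0, 0.0]
contact_force: [0.9, 1.1, -0.8]
width: 0.0855
gripper_force: 0.0
```

Call:
{"op": "move_arm", "data": {
  "steps": [0,0,0,0.071,-0.101,0,1,0,0,0,0.071,-0.101,0,1,0,0,0,0.071,-0.101,0,1,0,0,0,0.071,-0.101,-0.03,1,0,0,0,0.071,-0.101,-0.03,1,0,0,0,0.071,-0.101,-0.03,1,0,0,0,0.071,-0.101,-0.03,1,0,0,0,0.071,-0.101,-0.03,1,0,0,0,0.071,-0.101,-0.03,1,0,0,0,0.071,-0.101,-0.03,1]
}}

```text
clock: 2.1
position: [0.5711, 0.0264, 0.1971]
ee_rot: [0.001, -0.01, 1.0, -0.0]
contact_force: [0.8, 0.4, 0.0]
width: 0.0856
gripper_force: 0.0
```

```bash
python3 - <<'E'
from h import *
im=manip.get_image("wrist");s=manip.get_state();print(s["position"],s["ee_rot"],s["contact_force"])
import pickle;pickle.dump(im,open("w1.pkl","wb"))
cv2.imwrite("pics/w1.png",cv2.convertScaleAbs(cv2.resize(np.array(im["pixels"]),(800,600)),alpha=1.3))
for y in(.02,.024,.028):print(y,[c*1.5625 for c in proj(im,(.5715,y,.136))])
E
```

```text
[0.57104887 0.02627772 0.19684995] [ 4.64481411e-04 -9.56131719e-03  9.99954182e-01 -3.83527486e-07] [-0.2015927  -0.01842335  0.43084763]
0.02 [np.float64(386.45649181825115), np.float64(313.97427193907197)]
0.024 [np.float64(394.2437447323247), np.float64(314.11360357583885)]
0.028 [np.float64(402.02923086545803), np.float64(314.25290360088275)]
```

View pics/w1.png

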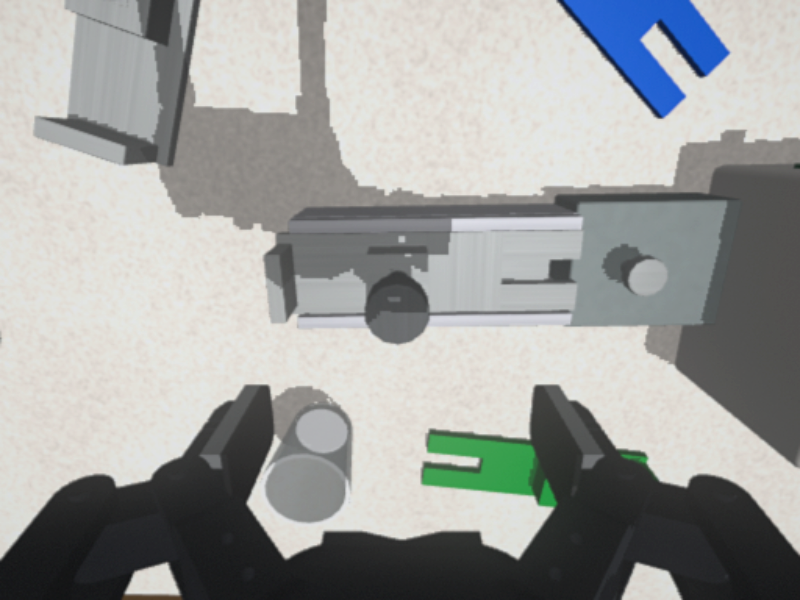

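The wrist view shows the pin head at (397,308), the stud head at (648,276), and the beaker and green strap clear of the fingers.

```bash
python3 - <<'E'
from h import *
import pickle;im=pickle.load(open("w1.pkl","rb"))
for u,v,z in[(397,308,.136),(648,276,.076),(298,327,.062),(571,325,.062),(582,217,.062),(290,220,.062),(560,196,.049),(740,199,.049)]:print(ray(im,u/1.5625,v/1.5625,z).round(4))
E
```

```text
[0.5681 0.0254 0.136 ]
[0.5656 0.1848 0.076 ]
[ 0.611  -0.0434  0.062 ]
[0.6058 0.1463 0.062 ]
[0.5311 0.1428 0.062 ]
[ 0.5366 -0.0445  0.062 ]
[0.5195 0.1315 0.049 ]
[0.5192 0.2508 0.049 ]
```

Call:
{"op": "move_arm", "data": {
  "steps": [0,0,0,-0.001,-0.001,-0.02,1,0,0,0,-0.001,-0.001,-0.04,1,0,0,0,-0.001,-0.001,-0.061,1,0,0,0,-0.001,-0.001,-0.061,1,0,0,0,-0.001,-0.001,-0.061,-1,0,0,0,-0.001,-0.001,-0.061,-1,0,0,0,-0.001,-0.001,-0.061,-1,0,0,0,-0.001,-0.001,-0.061,-1,0,0,0,-0.001,-0.001,-0.061,-1,0,0,0,-0.001,-0.001,-0.061,-1],
  "squeeze": 30
}}

```text
clock: 3.15
position: [0.5701, 0.025, 0.1356]
ee_rot: [0.0, -0.009, 1.0, 0.0]
contact_force: [0.3, 0.7, -0.3]
width: 0.0002
gripper_force: 0.0
```

```bash
python3 - <<'E'
from h import *
a=manip.get_image("wrist");b=manip.get_image("scene");print(manip.get_state()["width"],manip.get_state()["gripper_force"])
import pickle;pickle.dump((a,b),open("w2.pkl","wb"))
A=cv2.resize(np.array(a["pixels"]),(400,300));B=cv2.resize(np.array(b["pixels"])[150:300,170:370],(400,300))
cv2.imwrite("pics/w2.png",cv2.convertScaleAbs(np.hstack([A,B]),alpha=1.5))
E
```

```text
-5.522215092919669e-06 0.0
```

View pics/w2.png

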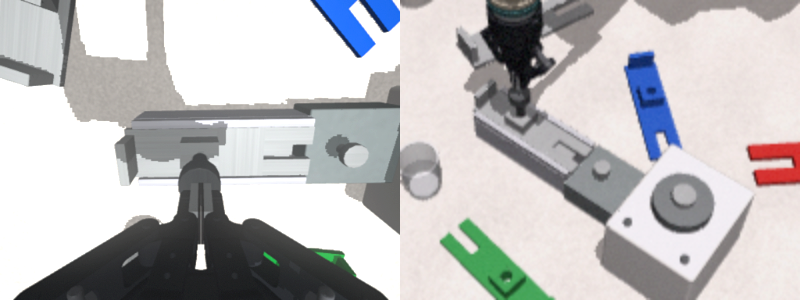

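```bash
python3 - <<'E'
from h import *
import pickle;a,b=pickle.load(open("w2.pkl","rb"))
P=lambda im,*X:[round(float(c)) for c in proj(im,X)]
for im,n in((a,"w"),(b,"s")):
  print(n,"head",P(im,.57,.025,.136),"headedge",P(im,.553,.025,.136),P(im,.57,.008,.136),"tcp",P(im,.57,.025,.1356),"tip",P(im,.57,.025,.1186),"foot/collar",P(im,.57,.025,.08),"tailtop",P(im,.57,-.052,.09))
cv2.imwrite("pics/w3.png",cv2.convertScaleAbs(np.hstack([cv2.resize(np.array(a["pixels"])[180:300,190:320],(433,400)),cv2.resize(np.array(b["pixels"])[160:230,200:260],(343,400),interpolation=cv2.INTER_CUBIC)]),alpha=1.8))
E
```

```text
w head [255, 237] headedge [255, 211] [227, 237] tcp [255, 237] tip [255, 225] foot/collar [255, 203] tailtop [153, 206]
s head [230, 196] headedge [233, 192] [226, 193] tcp [230, 196] tip [230, 199] foot/collar [231, 206] tailtop [213, 193]
```

View pics/w3.png

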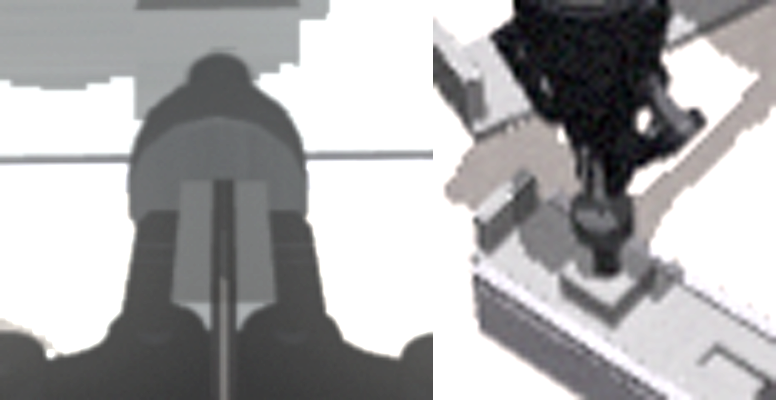

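The crop shows the shut fingers apparently just on top of the head rather than beside it. I'll feel downwards gently to settle where the tips really are.

Call:
{"op": "move_arm", "data": {
  "steps": [0,0,0,0,0,-0.001,-1,0,0,0,0,0,-0.001,-1,0,0,0,0,0,-0.002,-1,0,0,0,0,0,-0.002,-1,0,0,0,0,0,-0.003,-1,0,0,0,0,0,-0.003,-1,0,0,0,0,0,-0.003,-1,0,0,0,0,0,-0.003,-1,0,0,0,0,0,-0.003,-1,0,0,0,0,0,-0.003,-1]
}}

```text
clock: 4.25
position: [0.57, 0.025, 0.1323]
ee_rot: [0.0, -0.009, 1.0, 0.0]
contact_force: [-0.1, 0.7, 0.5]
width: -0.0001
gripper_force: 0.0
```

Call:
{"op": "move_arm", "data": {
  "steps": [0,0,0,0,0,-0.001,-1,0,0,0,0,0,-0.002,-1,0,0,0,0,0,-0.003,-1,0,0,0,0,0,-0.004,-1,0,0,0,0,0,-0.005,-1,0,0,0,0,0,-0.006,-1,0,0,0,0,0,-0.006,-1,0,0,0,0,0,-0.006,-1,0,0,0,0,0,-0.006,-1,0,0,0,0,0,-0.006,-1]
}}

```text
clock: 5.25
position: [0.57, 0.025, 0.1264]
ee_rot: [0.0, -0.009, 1.0, 0.0]
contact_force: [0.0, -0.2, 0.7]
width: -0.0003
gripper_force: 0.0
```

```bash
python3 - <<'E'
from h import *
a=manip.get_image("wrist");b=manip.get_image("scene");s=manip.get_state();print(s["position"],s["contact_force"])
import pickle;pickle.dump((a,b),open("w4.pkl","wb"))
cv2.imwrite("pics/w4.png",cv2.convertScaleAbs(np.hstack([cv2.resize(np.array(a["pixels"])[180:300,190:320],(433,400)),cv2.resize(np.array(b["pixels"])[160:230,200:260],(343,400),interpolation=cv2.INTER_CUBIC)]),alpha=2.5))
E
```

```text
[0.57001863 0.02498615 0.12636653] [-0.333001    0.53176024  0.04837151]
```

View pics/w4.png

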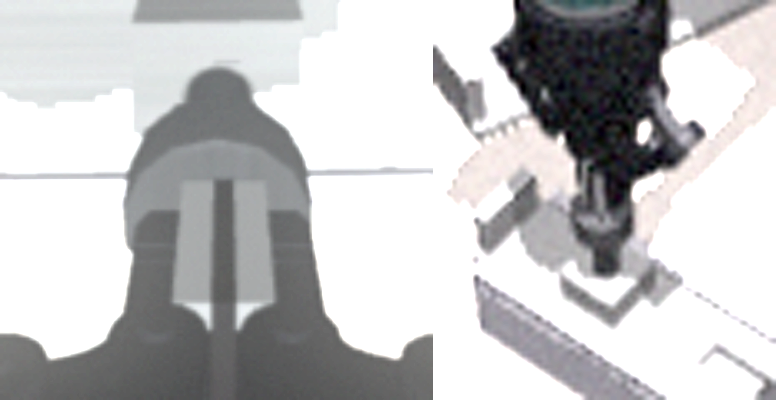

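```bash
python3 - <<'E'
from h import *
import pickle;a,b=pickle.load(open("w4.pkl","rb"))
R=np.array(a["R"]);c=-R.T@np.array(a["t"]);print("cam",c,R[2])
for v in(234,270):
  d=R.T@np.array([(257-a["cx"])/a["fx"],(v-a["cy"])/a["fy"],1])
  for x in(.559,.57,.581):print(v,x,c+d*(x-c[0])/d[0])
print("headedge",proj(a,(.553,.025,.136)),proj(a,(.553,.025,.128)))
E
```

```text
cam [0.48681085 0.02451337 0.28226233] [ 0.32214099  0.00646934 -0.9466696 ]
234 0.559 [0.559      0.02607446 0.14360388]
234 0.57 [0.57       0.02631234 0.12247545]
234 0.581 [0.581      0.02655021 0.10134703]
270 0.559 [0.559      0.02602862 0.17646594]
270 0.57 [0.57       0.02625951 0.16034495]
270 0.581 [0.581      0.0264904  0.14422396]
headedge (np.float64(255.24115945722323), np.float64(217.78542925457975)) (np.float64(255.30145649455562), np.float64(212.05596415959184))
```

Call:
{"op": "move_arm", "data": {
  "steps": [0,0,0,0,0,-0.001,-1,0,0,0,0,0,-0.002,-1,0,0,0,0,0,-0.003,-1,0,0,0,0,0,-0.004,-1,0,0,0,0,0,-0.005,-1,0,0,0,0,0,-0.006,-1,0,0,0,0,0,-0.006,-1,0,0,0,0,0,-0.006,-1,0,0,0,0,0,-0.006,-1,0,0,0,0,0,-0.006,-1]
}}

```text
clock: 6.35
position: [0.5718, 0.0249, 0.123]
ee_rot: [0.003, -0.009, 1.0, -0.0]
contact_force: [-0.5, 0.6, 11.3]
width: 0.0001
gripper_force: 5.9
```

Contact is felt at TCP z ≈ 0.1235, so the shut fingertips are about 12 mm behind the reported TCP; I'll grip lower accordingly.

Call:
{"op": "move_arm", "data": {
  "steps": [0,0,0,0,0,0.03,-1,0,0,0,0,0,0.04,1,0,0,0,0,0,0.04,1,0,0,0,0,0,0.04,1,0,0,0,0,0,0.04,1,0,0,0,0,0,0.04,1,0,0,0,0,0,0.025,1,0,0,0,0,0,0.005,1,0,0,0,0,0,-0.013,1,0,0,0,0,0,-0.013,1]
}}

```text
clock: 7.35
position: [0.5675, 0.0252, 0.1042]
ee_rot: [-0.003, -0.009, 1.0, 0.0]
contact_force: [-0.1, 0.0, -0.5]
width: 0.0853
gripper_force: 0.0
```

Call:
{"op": "move_arm", "data": {
  "steps": [0,0,0,0,0,0,-1,0,0,0,0,0,0,-1,0,0,0,0,0,0,-1,0,0,0,0,0,0,-1,0,0,0,0,0,0,-1,0,0,0,0,0,0,-1,0,0,0,0,0,0,-1,0,0,0,0,0,0,-1,0,0,0,0,0,0,-1,0,0,0,0,0,0,-1],
  "squeeze": 30
}}

```text
clock: 8.35
position: [0.5708, 0.025, 0.1083]
ee_rot: [0.001, -0.009, 1.0, -0.0]
contact_force: [-0.1, 0.0, 6.0]
width: 0.0327
gripper_force: 29.9
```

Call:
{"op": "move_arm", "data": {
  "steps": [0,0,0,0,0.007,0.001,-1,0,0,0,0,0.014,0.001,-1,0,0,0,0,0.021,0.001,-1,0,0,0,0,0.028,0.001,-1,0,0,0,0,0.035,0.001,-1,0,0,0,-0.001,0.042,0.001,-1,0,0,0,-0.001,0.046,0.001,-1,0,0,0,-0.001,0.046,0.001,-1,0,0,0,-0.001,0.046,0.001,-1,0,0,0,-0.001,0.046,0.001,-1]
}}

```text
clock: 9.35
position: [0.569, 0.0719, 0.1084]
ee_rot: [0.0, -0.009, 1.0, 0.001]
contact_force: [0.4, 0.4, 2.8]
width: 0.0326
gripper_force: 30.3
```

```bash
python3 - <<'E'
from h import *
a=manip.get_image("wrist");b=manip.get_image("scene");s=manip.get_state();print(s["position"],s["contact_force"],s["moment"])
import pickle;pickle.dump((a,b),open("w5.pkl","wb"))
cv2.imwrite("pics/w5.png",cv2.convertScaleAbs(np.hstack([cv2.resize(np.array(a["pixels"])[150:384,100:412],(400,300)),cv2.resize(np.array(b["pixels"])[160:280,180:340],(400,300),interpolation=cv2.INTER_CUBIC)]),alpha=1.6))
E
```

```text
[0.56898097 0.07183997 0.10836536] [0.25932909 0.19806277 3.5379622 ] [ 0.19966267 -0.04602205  0.01400718]
```

View pics/w5.png

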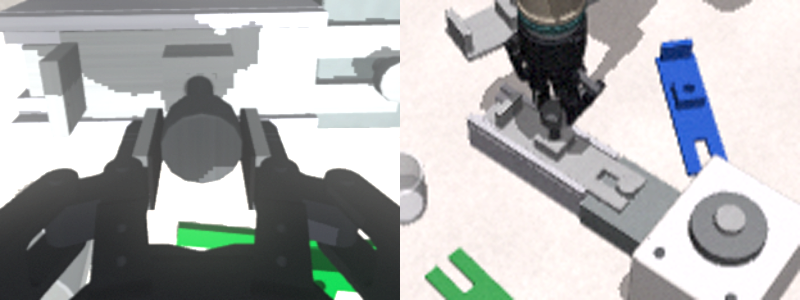

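The wrist view shows the head held between the pads, and the scene view shows the strap moved with the slot now near the stud. Now trial presses.

Call:
{"op": "move_arm", "data": {
  "steps": [0,0,0,0,0,-0.001,-1,0,0,0,0,0,-0.002,-1,0,0,0,0,0,-0.003,-1,0,0,0,0,0,-0.004,-1,0,0,0,0,0,-0.004,-1,0,0,0,0,0,-0.004,-1,0,0,0,0,0,-0.004,-1,0,0,0,0,0,-0.004,-1,0,0,0,0,0,-0.004,-1,0,0,0,0,0,-0.004,-1],
  "squeeze": 60
}}

```text
clock: 10.45
position: [0.5711, 0.0719, 0.1081]
ee_rot: [0.003, -0.009, 1.0, 0.001]
contact_force: [-2.2, 1.2, 20.8]
width: 0.0314
gripper_force: 59.9
```

Call:
{"op": "move_arm", "data": {
  "steps": [0,0,0,0,0,0.003,-1,0,0,0,0,0,0.004,-1,0,0,0,0,0.002,0.004,-1,0,0,0,0,0.0035,0.004,-1,0,0,0,0,0.0035,0.004,-1,0,0,0,0,0.0035,0.003,-1,0,0,0,0,0.0035,0.002,-1,0,0,0,0,0.0035,0,-1,0,0,0,0,0.0035,0,-1,0,0,0,0,0.0035,0,-1]
}}

```text
clock: 11.45
position: [0.5716, 0.0729, 0.108]
ee_rot: [0.003, -0.01, 1.0, -0.002]
contact_force: [-1.2, -4.3, 22.1]
width: 0.0314
gripper_force: 61.9
```

Call:
{"op": "move_arm", "data": {
  "steps": [0,0,0,0,0,0.005,-1,0,0,0,0,0,0.005,-1,0,0,0,0,0.004,0.005,-1,0,0,0,0,0.004,0.005,-1,0,0,0,0,0.004,0.005,-1,0,0,0,0,0.004,0.005,-1,0,0,0,0,0.004,0.003,-1,0,0,0,0,0.004,0,-1,0,0,0,0,0.004,0,-1,0,0,0,0,0.004,0,-1]
}}

```text
clock: 12.45
position: [0.5692, 0.0787, 0.1047]
ee_rot: [0.0, -0.009, 1.0, 0.0]
contact_force: [-0.6, -1.9, 3.2]
width: 0.0314
gripper_force: 60.2
```

It went down 3.5 mm with little force, so this looks like the hole. I'll press on.

Call:
{"op": "move_arm", "data": {
  "steps": [0,0,0,0,0,-0.002,-1,0,0,0,0,0,-0.004,-1,0,0,0,0,0,-0.006,-1,0,0,0,0,0,-0.008,-1,0,0,0,0,0,-0.01,-1,0,0,0,0,0,-0.01,-1,0,0,0,0,0,-0.01,-1,0,0,0,0,0,-0.01,-1,0,0,0,0,0,-0.01,-1,0,0,0,0,0,-0.01,-1]
}}

```text
clock: 13.45
position: [0.5691, 0.0787, 0.0947]
ee_rot: [0.0, -0.009, 1.0, 0.0]
contact_force: [-0.4, -2.2, 5.0]
width: 0.0318
gripper_force: 60.3
```

Call:
{"op": "move_arm", "data": {
  "steps": [0,0,0,0,0,-0.003,-1,0,0,0,0,0,-0.006,-1,0,0,0,0,0,-0.009,-1,0,0,0,0,0,-0.012,-1,0,0,0,0,0,-0.015,-1,0,0,0,0,0,-0.018,-1,0,0,0,0,0,-0.021,-1,0,0,0,0,0,-0.021,-1,0,0,0,0,0,-0.021,-1,0,0,0,0,0,-0.021,-1]
}}

```text
clock: 14.45
position: [0.5687, 0.0786, 0.0731]
ee_rot: [-0.0, -0.009, 1.0, 0.0]
contact_force: [-1.2, -1.4, 2.1]
width: 0.0316
gripper_force: 60.2
```

Call:
{"op": "move_arm", "data": {
  "steps": [0,0,0,0,0,-0.001,-1,0,0,0,0,0,-0.002,-1,0,0,0,0,0,-0.003,-1,0,0,0,0,0,-0.004,-1,0,0,0,0,0,-0.005,-1,0,0,0,0,0,-0.005,-1,0,0,0,0,0,-0.005,-1,0,0,0,0,0,-0.005,-1,0,0,0,0,0,-0.005,-1,0,0,0,0,0,-0.005,-1]
}}

```text
clock: 15.45
position: [0.5688, 0.0786, 0.0726]
ee_rot: [0.001, -0.009, 1.0, 0.0]
contact_force: [-8.8, -2.1, 28.2]
width: 0.0318
gripper_force: 62.7
```

Call:
{"op": "move_arm", "data": {
  "steps": [0,0,0,0,0,0.005,-1,0,0,0,0,0,0.005,-1,0,0,0,0,0,0.005,1,0,0,0,0,0,0.005,1,0,0,0,0,0,0.005,1,0,0,0,0,0,0.005,1,0,0,0,0,0,0.025,1,0,0,0,0,0,0.055,1,0,0,0,0,0,0.055,1,0,0,0,0,0,0.055,-1]
}}

```text
clock: 16.45
position: [0.5694, 0.0786, 0.1238]
ee_rot: [0.001, -0.009, 1.0, 0.0]
contact_force: [-0.4, -0.2, -0.4]
width: 0.0732
gripper_force: 0.0
```

Call:
{"op": "move_arm", "data": {
  "steps": [0,0,0,0,0,0,-1,0,0,0,0,0,0,-1,0,0,0,0,0,0,-1,0,0,0,0,0,0,-1,0,0,0,0,0,0,-1,0,0,0,0,0,-0.01,-1,0,0,0,0,0,-0.02,-1,0,0,0,0,0,-0.025,-1,0,0,0,0,0,-0.025,-1,0,0,0,0,0,-0.025,-1]
}}

```text
clock: 17.45
position: [0.5689, 0.0785, 0.098]
ee_rot: [-0.0, -0.009, 1.0, 0.0]
contact_force: [0.4, 0.2, -0.1]
width: -0.0001
gripper_force: 0.0
```

Contact is expected at TCP z ≈ 0.0875. I'll press on the head to confirm it's home.

Call:
{"op": "move_arm", "data": {
  "steps": [0,0,0,0,0,-0.003,-1,0,0,0,0,0,-0.006,-1,0,0,0,0,0,-0.008,-1,0,0,0,0,0,-0.01,-1,0,0,0,0,0,-0.011,-1,0,0,0,0,0,-0.012,-1,0,0,0,0,0,-0.013,-1,0,0,0,0,0,-0.014,-1,0,0,0,0,0,-0.014,-1,0,0,0,0,0,-0.014,-1]
}}

```text
clock: 18.45
position: [0.5692, 0.0785, 0.087]
ee_rot: [0.001, -0.009, 1.0, -0.0]
contact_force: [-4.6, 0.2, 14.5]
width: 0.0001
gripper_force: 7.4
```

Call:
{"op": "move_arm", "data": {
  "steps": [0,0,0,0,0,0.01,-1,0,0,0,0,0,0.04,-1,0,0,0,0,0,0.09,-1,0,0,0,-0.05,-0.05,0.12,-1,0,0,0,-0.1,-0.1,0.12,-1,0,0,0,-0.15,-0.15,0.12,-1,0,0,0,-0.15,-0.15,0.12,-1,0,0,0,-0.15,-0.15,0.12,-1,0,0,0,-0.15,-0.15,0.12,-1,0,0,0,-0.15,-0.15,0.12,-1]
}}

```text
clock: 19.45
position: [0.4195, -0.0716, 0.2047]
ee_rot: [0.001, -0.009, 1.0, 0.0]
contact_force: [0.3, 0.3, 0.4]
width: 0.0001
gripper_force: 0.0
```

```bash
python3 - <<'E'
from h import *
a=manip.get_image("top");b=manip.get_image("scene");print(manip.get_state()["contact_force"])
cv2.imwrite("pics/w6.png",cv2.convertScaleAbs(np.hstack([cv2.resize(np.array(a["pixels"])[120:240,145:305],(400,300),interpolation=cv2.INTER_CUBIC),cv2.resize(np.array(b["pixels"])[160:280,180:340],(400,300),interpolation=cv2.INTER_CUBIC)]),alpha=1.4))
E
```

```text
[ 0.49134189 -0.39075583  0.22331871]
```

View pics/w6.png

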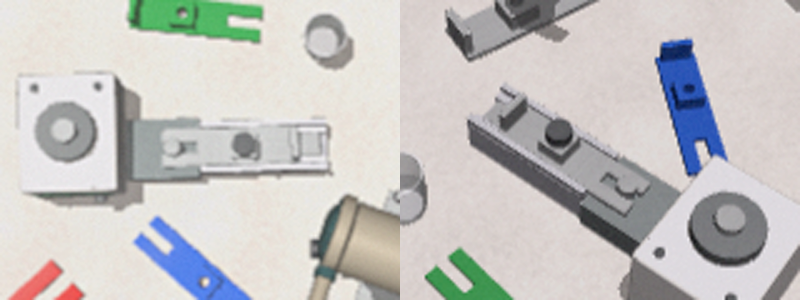

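The picture shows the pin head sitting on the collar, the slot round the stud, and the arm clear. The head stood hard at 14.5 N at z 0.087, which is 36 mm below where it started.

```bash
python3 -c "
from rig import manip
print(manip.sign_off())"
```

```text
the job is handed in; nothing more can be done
None
```

The job is handed in at about 19.5 s: the strap's slot is round the stud, and the pin is pressed home with its head on the collar. The jar, beaker and mug were never approached, and the judge returned no verdict.

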